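Pack charged batteries into the keyed case

TASK

Lever the battery case's lid up to upright or beyond with the blade of the yellow pry tool, never touching the lid with the robot itself, and lay the tool back on the blue mat. Then take the two battery packs off the sloping charger and set them gently, not dropped, into the case's two pockets (either pack in either pocket), lying flat on the floor with the white label up and the red tab of each in its notch at the hinge side. Leave the lid open and the other things on the bench undisturbed.

Things in the scene. Friction and masses are not known exactly. Their poses are not given: they have to be found in the camera images.
- case: Fixed grey open-topped battery case, 140 (x) x 240 (y) x 46 mm high, walls 4 mm, floor 5 mm thick; origin at the centre of its underside, z up. +x is the hinge side, -x the front with the lid's free lip. Low blue rails inside form two pockets side by side. Beyond 34 mm from a pocket's centre line the floor is clear for fingers.
- pocket1 (a point): Where the origin of a seated pack belongs in the pocket at the case's +y side (x = -7, y = +50, z = 5 mm in the case's frame). The pack lies along the case's x, tab to +x; play 5 mm at each end, 4 mm each side. The notch for the tab, 28 mm wide, is in the hinge-side end rail. End rails stand 10 mm above the floor, side rails 6 mm.
- pocket2 (a point): The same for the pocket at the case's -y side (y = -50 mm); tab also to the case's +x (hinge side).
- lid (a joint): Hinge angle of the case's lid (rad): 0 closed, grows as its front rises, pi/2 upright, stop at 1.8. Stiff by friction: it stays where left (about 1.5 N at the lip opens it). Orange frame with clear window, 6 mm thick, no handle, 100 g; its front lip overhangs the case's front wall by 14 mm, underside 46.5 mm above the case's underside.
- lid_edge (a point): Middle of the lid's free front lip, at its outermost edge, on the underside; 156 mm from the hinge line.
- lid_hinge (a point): Middle of the lid's hinge line, at the level of the lid's underside (x = 72 mm, z = 46.5 mm in the case's frame); the hinge line runs along the case's y.
- pry: Loose yellow pry tool, 170 mm long, 70 g, lying flat on the mat. Handle 110 long (x -55 to +55 mm) x 22 wide x 18 mm high; flat steel blade along +x from x = 55 to 115 mm, 18 mm wide, 3 mm thick, centred 9 mm above the underside. Origin at the centre of the handle's underside, z up, x toward the blade's tip.
- mat: Fixed blue rectangular work mat on the bench, 340 (x) x 160 (y) x 4 mm thick, origin at the centre of its underside. The pry tool's handle centre must finally be over it.
- charger: Fixed white sloping two-bay charger, 125 x 220 x 80 mm, origin at the centre of its underside. Its face slopes 27 degrees (0.47 rad) from level, low on its -x side (toward the robot), rising to +x. A pack lies in each bay (y = +55 and -55 mm), long side up the slope, against two stops 12 mm high at the low end with a gap for a tab; nothing stands beside the packs.
- pack_a: Loose battery pack, 200 g or so: black block 100 (x) x 50 (y) x 30 mm (z) with a white label on top (+z). A red tab, 12 long x 20 wide x 10 mm high, sticks out of the +x end at the bottom, mid-width. Origin at the centre of the underside of the block (tab not counted). It starts on the charger's slope, label outward, tab up the slope, in either bay.
- pack_b: Loose battery pack, 200 g or so: black block 100 (x) x 50 (y) x 30 mm (z) with a white label on top (+z). A red tab, 12 long x 20 wide x 10 mm high, sticks out of the +x end at the bottom, mid-width. Origin at the centre of the underside of the block (tab not counted). It starts on the charger's slope, label outward, tab down the slope, in either bay.
- pack_a_tab (a point): Middle of the tab of pack_a, 56 mm from its origin along its x and 5 mm up.
- pack_b_tab (a point): Middle of the tab of pack_b, 56 mm from its origin along its x and 5 mm up.
- screwdriver: A bystander: leave it where it is. Red-handled screwdriver, 150 mm long, lying on the far end of the mat; origin under its middle.
- spool: A bystander: leave it where it is. Small solder spool, copper-coloured between black flanges, 54 mm wide, 40 mm high, standing; origin under its centre.
- blower: A bystander: leave it where it is. Blue rubber-bulb air blower, 64 mm wide, 115 mm high; origin under its centre.
- meter: A bystander: leave it where it is. Blue multimeter lying flat, 150 x 78 x 38 mm; origin under its centre.

How it is judged (in metres and radians):
On the way, in this order (a step that is already met when the one before it is completed fails the run):
1. the pry tool's blade lifts the lid (lid past 0.3 rad with the tool pushing it) (value of joint lid above 0.3 rad and contact force between pry and lid above 0.1 N), for 0.05 s.
2. the lid stands open (over 1.25 rad) and the pry tool lies on the mat, released (value of joint lid above 1.25 rad and x of pry in the frame of mat between -0.172 and 0.172 m and y of pry in the frame of mat between -0.082 and 0.082 m and height (world z) of pry below 0.03 m and linear speed of pry below 0.03 m/s and contact force between pry and the fingers below 0.1 N), for 0.2 s.
3. one pack lies home in a pocket, tab in the notch, released (((x of pack_a in the frame of case between -0.015 and 0.001 m and y of pack_a in the frame of case between -0.058 and -0.042 m and z of pack_a in the frame of case between 0.002 and 0.009 m and angle between pack_a's own z axis and vertical below 0.07 rad and x of pack_a_tab in the frame of case above 0.038 m and contact force between pack_a and the fingers below 0.1 N and linear speed of pack_a below 0.03 m/s) or (x of pack_a in the frame of case between -0.015 and 0.001 m and y of pack_a in the frame of case between 0.042 and 0.058 m and z of pack_a in the frame of case between 0.002 and 0.009 m and angle between pack_a's own z axis and vertical below 0.07 rad and x of pack_a_tab in the frame of case above 0.038 m and contact force between pack_a and the fingers below 0.1 N and linear speed of pack_a below 0.03 m/s) or (x of pack_b in the frame of case between -0.015 and 0.001 m and y of pack_b in the frame of case between -0.058 and -0.042 m and z of pack_b in the frame of case between 0.002 and 0.009 m and angle between pack_b's own z axis and vertical below 0.07 rad and x of pack_b_tab in the frame of case above 0.038 m and contact force between pack_b and the fingers below 0.1 N and linear speed of pack_b below 0.03 m/s) or (x of pack_b in the frame of case between -0.015 and 0.001 m and y of pack_b in the frame of case between 0.042 and 0.058 m and z of pack_b in the frame of case between 0.002 and 0.009 m and angle between pack_b's own z axis and vertical below 0.07 rad and x of pack_b_tab in the frame of case above 0.038 m and contact force between pack_b and the fingers below 0.1 N and linear speed of pack_b below 0.03 m/s))), for 0.2 s.
At the end, for the whole second after the job is handed in: Packs flat (0.07 rad) on the case floor (origin at z 2-9 mm), one per pocket, within 8 mm of centre both ways, tabs in the hinge-side notches, released, at rest; lid over 1.25 rad; pry tool released and at rest on the mat (handle centre over it, below 30 mm) (all of step 2 and (((x of pack_a in the frame of case between -0.015 and 0.001 m and y of pack_a in the frame of case between 0.042 and 0.058 m and z of pack_a in the frame of case between 0.002 and 0.009 m and angle between pack_a's own z axis and vertical below 0.07 rad and x of pack_a_tab in the frame of case above 0.038 m and contact force between pack_a and the fingers below 0.1 N and linear speed of pack_a below 0.03 m/s) and (x of pack_b in the frame of case between -0.015 and 0.001 m and y of pack_b in the frame of case between -0.058 and -0.042 m and z of pack_b in the frame of case between 0.002 and 0.009 m and angle between pack_b's own z axis and vertical below 0.07 rad and x of pack_b_tab in the frame of case above 0.038 m and contact force between pack_b and the fingers below 0.1 N and linear speed of pack_b below 0.03 m/s)) or ((x of pack_a in the frame of case between -0.015 and 0.001 m and y of pack_a in the frame of case between -0.058 and -0.042 m and z of pack_a in the frame of case between 0.002 and 0.009 m and angle between pack_a's own z axis and vertical below 0.07 rad and x of pack_a_tab in the frame of case above 0.038 m and contact force between pack_a and the fingers below 0.1 N and linear speed of pack_a below 0.03 m/s) and (x of pack_b in the frame of case between -0.015 and 0.001 m and y of pack_b in the frame of case between 0.042 and 0.058 m and z of pack_b in the frame of case between 0.002 and 0.009 m and angle between pack_b's own z axis and vertical below 0.07 rad and x of pack_b_tab in the frame of case above 0.038 m and contact force between pack_b and the fingers below 0.1 N and linear speed of pack_b below 0.03 m/s)))); the robot touches nothing.
It fails at once if the robot itself touches the lid (over 1 N) (contact force between lid and the fingers above 1 N or contact force between lid and the arm above 1 N).
It fails at once if a pack is dropped into the case (faster than 0.55 m/s low in the case) ((z of pack_a in the frame of case below 0.035 m and horizontal distance between pack_a and case below 0.12 m and linear speed of pack_a above 0.55 m/s) or (z of pack_b in the frame of case below 0.035 m and horizontal distance between pack_b and case below 0.12 m and linear speed of pack_b above 0.55 m/s)).
It fails at once if a bystander is moved more than 30 mm (distance of any of screwdriver, spool, blower, meter from where it was at the start of the episode above 0.03 m).
It also fails if it takes over 69 s, if anything falls off the work surface, if the arm or the gripper's body presses on something with over 40 N, if the wrist force passes 120 N, or if a joint passes its speed limit or range.

ROBOT

A 6-joint arm with a two-finger parallel gripper is mounted at the origin on the work surface. World frame = base frame: x ahead of the robot, y to its left, z up, the work surface at z = 0. Lengths are in mm, angles in rad, forces in N, time in s.
With the tool pointing down it reaches from about 300 to 775 mm from the base axis. Payload 14.6 kg.
Tool frame: the origin (TCP) lies at the very end of the fingers, on their centre line; the grasp point (between the pads) lies 19 mm behind it; z points along the fingers, y is the line along which they close (so a half turn about z gives the same grasp; the last joint's range is limited). The gripper opens to 94 mm and grips with 3 to 60 N. Pads are 16 mm wide; open, the fingers measure 119 mm over their backs; the gripper's body (75 mm by 177 mm) begins 78 mm behind the grasp point.
Start: joints at [1.164, 0.3, 1.521, -0, 1.321, -0.067], TCP at [183.311, 518.542, 205.446] pointing down, gripper open.
Joint ranges: [-3.03, 3.03], [-0.79, 2.21], [0.23, 2.52], [-1.04, 4.18], [0, 3.07], [-2.55, 2.55]. Speed limits (rad/s): [2.22, 2.22, 2.57, 3.14, 3.14, 3.14].

INTERFACE

Orientations are given as [roll, pitch, yaw] about the fixed x, y, z axes, in that order (R = Rz(yaw) Ry(pitch) Rx(roll)).
In Python, from cell import manip, camera, get_calibration gives the robot as it stands. The module is installed in compiled form; this text tells all that it offers.
- The arm moves only by the tool jog_arm, never from a script. Its argument "plan" is one flat list of numbers, 6 for each row, row after row: the shift along the world's x, y, z in m, then the turn, a rotation vector about the world's x, y, z in degrees. A call has 1 to 20 rows; each row is the pose to reach, as a shift and turn from the pose commanded when the call began; what a row does not reach only later rows make up. A row lasts 1/10 s, in which the tool goes at most 50 mm and 8.59 degrees, less where a joint would pass 70% of its speed; a pose out of reach is approached as far as the arm can. A call with a gripper value outside its range is refused whole. "claw" is the finger opening in m, from 0 to 0.094, set as the call begins (left out, the last holds). The fingers move at their own pace and stop on an object; "force" is the grip in N (left out, the last holds). Time passes only in rows, so rows that repeat a pose let the fingers close. It gives the time, the measured TCP pose, the force, the opening and the grip force at its end, in the units of the state.
- manip.read_state(): the state, without advancing time (a new reading comes with each control period).
- camera(name): name is "scene" or "side" or "wrist"; returns (picture, depth): 400x640x3 uint8, red, green, blue; 400x640 float32, mm along the optical axis (not along the pixel's ray), 0 where there is no reading.
- get_calibration(name): a dict with "fx", "fy", "cx", "cy" (pixels), "origin" and "attitude" of the camera in the world. Camera axes: x right, y down, z forward; pixel columns grow to the right and rows downward; lengths in mm; the calibration is good to about 2 mm. The wrist camera is an equidistant fisheye: a pixel r from the principal point sees the ray r / f radians off the axis. A picture is of the moment at which its call begins: read the wrist's pose just before it. get_calibration takes no time and is no camera call; for the wrist camera it gives the pose at the moment of the call.
- manip.sign_off(): hands the job in; it is judged then, once.
The state is a dict: "clock": time; "joints": joint angles; "qd": joint speeds; "effort": joint torques, N m; "eef_pos": TCP position; "eef_rot": TCP orientation; "wrist_force": force on the tool from outside, world axes, zero at the start; "moment": the same for the moment, N m; "finger_gap": finger opening in mm; "finger_force": force on a finger pad.
Only numpy, scipy, OpenCV 4.12 (cv2) and the standard library are available. Lean on these libraries where they do the work, as an engineer would, in place of code of your own. Each camera call takes 0.05 s, during which the arm holds its last target. There are 200 camera calls.

## Working session

There is one attempt and no reset: what is moved stays moved. The work goes in short steps, Python scripts to look and compute and a tool call to move; the robot and the scene stay as the last step left them, time stands still between calls to the robot, and variables do not carry over. Pictures are saved under pics/ and viewed, at most 10 in all, crops included, and the job is handed in when it is done.

Besides the shell and the picture viewer there is one more tool, called after ">>>" as name(argument=value, ...) on one line, values as JSON. jog_arm: Moves the arm, as the interface text tells. Its arguments: {"type":"object","properties":{"plan":{"type":"array"},"claw":{"type":"number"},"force":{"type":"number"}},"required":["plan"]}

```bash
mkdir -p pics
cat > h.py <<'E'
import numpy as np, cv2
from cell import manip, camera, get_calibration
from scipy.spatial.transform import Rotation as R
def cal(n):
    c=get_calibration(n); return c
def cloud(n):
    c=get_calibration(n); im,d=camera(n)
    A=np.array(c["attitude"],float)
    M=A if A.shape==(3,3) else R.from_euler('xyz',A).as_matrix()
    v,u=np.mgrid[0:400,0:640]
    P=np.stack([(u-c["cx"])/c["fx"]*d,(v-c["cy"])/c["fy"]*d,d],-1)
    return im,d,P@M.T+np.array(c["origin"])
E
python3 - <<'E'
from h import *
print(manip.read_state())
for n in("scene","side","wrist"):print(n,get_calibration(n))
ims=[]
for n in("scene","side"):
    im,d,W=cloud(n); np.savez(n+"0.npz",im=im,d=d,W=W); cv2.imwrite(f"pics/{n}0.png",im[:,:,::-1])
    print(n,W[350,320],W[200,320])
E
```

```text
{'clock': 0.0, 'joints': array([ 1.16439139e+00,  3.00482478e-01,  1.52160088e+00,  1.88650022e-05,
        1.32069146e+00, -6.65912479e-02]), 'qd': array([-1.14073219e-03, -1.96192363e-03,  6.35778470e-05,  1.05393951e-03,
       -4.92608034e-04, -3.89539592e-04]), 'effort': array([ 6.75143256e-04, -5.31804836e+01, -3.52735126e+01,  7.08563067e-02,
        2.44116521e-02, -6.48323976e-05]), 'eef_pos': array([183.2082521 , 518.30382361, 204.87171273]), 'eef_rot': array([-3.14041432e+00, -9.68957682e-05,  2.80177423e+00]), 'wrist_force': array([ 0.73232236, -0.31304865,  0.04988848]), 'moment': array([ 0.02131919,  0.02209957, -0.02664813]), 'finger_force': 0.0, 'finger_gap': 93.8806634738678}
scene {'fx': 429.88303093451145, 'fy': 429.88303093451145, 'cx': 317.4000399885561, 'cy': 206.25399845450823, 'origin': array([1171.7161688 , -637.52961358,  713.79857012]), 'attitude': array([-2.19569573,  0.01398653,  0.70372748])}
side {'fx': 439.02788179013186, 'fy': 439.02788179013186, 'cx': 327.83575780101916, 'cy': 194.77127329784648, 'origin': array([ 121.17616323, -714.8090349 , 1042.62617964]), 'attitude': array([-2.40192093,  0.01923555, -0.58931927])}
wrist {'fx': 309.70691628693146, 'fy': 309.70691628693146, 'cx': 318.6902057036808, 'cy': 195.9826365796113, 'origin': array([104.74325026, 547.17370865, 383.75119689]), 'attitude': array([2.85659435e+00, 7.41278208e-04, 1.23123991e+00])}
scene [ 835.48075229 -248.99172148   -1.05304631] [515.00179479 132.5179261    5.89311335]
side [ 3.33632627e+02 -3.26660112e+02  1.62151706e-01] [599.50580059  81.46181108   1.86465966]
```

View pics/scene0.png

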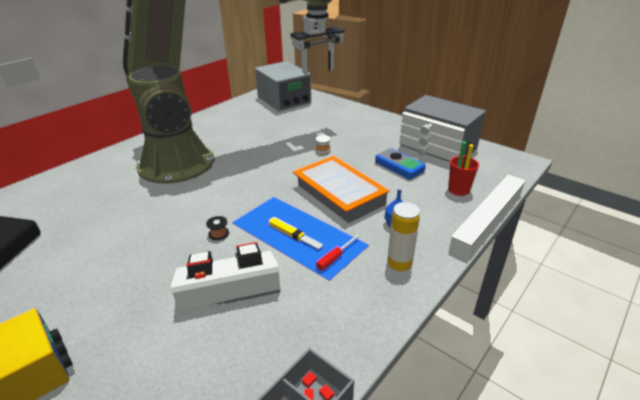

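View pics/side0.png

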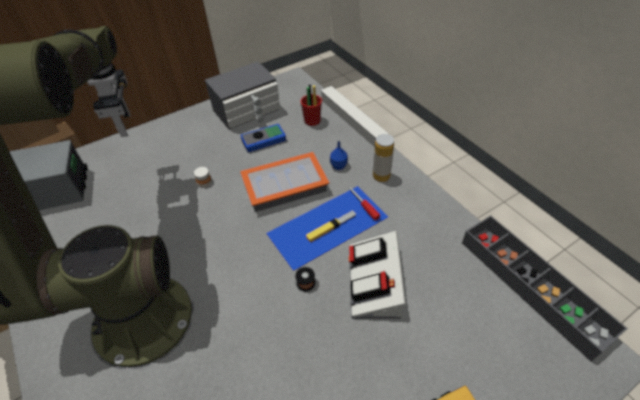

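The scene view shows the lid (orange, about (340,185)), the pry tool (handle (285,228), blade to (322,248)), and the packs on the charger at (200,262) and (248,252). The side view shows the lid at (285,180), the pry at (320,230), and the packs at (367,250) and (370,288).

Run:
```python
from h import *
def rect(P):
    r=cv2.minAreaRect(P[:,:2].astype(np.float32)); b=cv2.boxPoints(r)
    return np.round(r[0],1),np.round(r[1],1),np.round(b).tolist(),"z",np.percentile(P[:,2],[5,50,95]).round(1)
for n in("scene","side"):
    z=np.load(n+"0.npz"); im,d,W=z["im"],z["d"],z["W"]
    H,S,V=cv2.split(cv2.cvtColor(im,cv2.COLOR_RGB2HSV))
    ok=(d>0)&(W[...,0]>250)&(W[...,0]<850)&(abs(W[...,1])<420)&(W[...,2]<150)&(W[...,2]>-5)
    M={"orange":(H>5)&(H<16)&(S>150)&(V>120),"yellow":(H>20)&(H<34)&(S>130)&(V>100),"mat":(H>105)&(H<125)&(S>150)&(V>120),
       "red":((H<5)|(H>175))&(S>150)&(V>90)}
    for k,m in M.items():
        m=(m&ok).astype(np.uint8); N,L,st,_=cv2.connectedComponentsWithStats(m,connectivity=8)
        for i in range(1,N):
            if st[i,4]>15: print(n,k,st[i].tolist(),*rect(W[L==i]))
    # bright tops: white labels & charger
    m=((S<40)&(V>150)&ok&(W[...,2]>15)).astype(np.uint8);N,L,st,_=cv2.connectedComponentsWithStats(m,connectivity=4)
    for i in range(1,N):
        if st[i,4]>60: print(n,"white",st[i].tolist(),*rect(W[L==i]))
    y0,x0,y1,x1=(130,160,310,400) if n=="scene" else (140,230,325,420)
    cv2.imwrite(f"pics/{n}c.png",cv2.resize(im[y0:y1,x0:x1,::-1],None,fx=3,fy=3,interpolation=cv2.INTER_CUBIC))
```

```text
scene orange [317, 146, 12, 4, 29] [338.2 355.5] [37.6 18.8] [[317.0, 352.0], [329.0, 337.0], [359.0, 359.0], [348.0, 374.0]] z [20.4 23.2 26.9]
scene orange [293, 156, 96, 56, 406] [536.  191.5] [157.7 254.9] [[394.0, 144.0], [642.0, 86.0], [678.0, 239.0], [430.0, 297.0]] z [47.7 51.5 54.1]
scene yellow [392, 215, 21, 19, 254] [829.   32.1] [44.1 15. ] [[806.0, 35.0], [809.0, 21.0], [852.0, 29.0], [849.0, 44.0]] z [118.  134.2 148.9]
scene yellow [270, 218, 27, 18, 208] [526.2 -33.5] [85.1 22.1] [[484.0, -23.0], [484.0, -45.0], [569.0, -44.0], [569.0, -22.0]] z [12.5 20.8 23.3]
scene yellow [298, 232, 6, 8, 25] [588.8 -31.5] [ 7.8 20.2] [[583.0, -23.0], [587.0, -42.0], [595.0, -41.0], [591.0, -21.0]] z [13.9 20.3 23.3]
scene yellow [388, 257, 19, 14, 145] [829.7  32.2] [43.9 13.1] [[807.0, 34.0], [809.0, 21.0], [852.0, 30.0], [850.0, 43.0]] z [ 6.6 18.1 29. ]
scene mat [376, 155, 41, 19, 173] [588.7 404.2] [ 30.1 144.6] [[516.0, 390.0], [661.0, 389.0], [661.0, 419.0], [517.0, 420.0]] z [23.5 28.7 32.4]
scene mat [386, 191, 15, 25, 105] [729.7 165.9] [29.1 25.3] [[712.0, 158.0], [735
[... 3042 characters left out ...]
] [112.4 205.2] [[424.0, 158.0], [624.0, 115.0], [648.0, 225.0], [447.0, 268.0]] z [48.8 52.3 55.8]
side white [194, 167, 15, 10, 117] [325.9 369.8] [44.8 45.1] [[302.0, 391.0], [305.0, 346.0], [350.0, 349.0], [346.0, 394.0]] z [47.6 50.8 54.1]
side white [350, 231, 55, 84, 1749] [ 559.5 -247.2] [223.4 128.6] [[443.0, -302.0], [548.0, -376.0], [676.0, -193.0], [571.0, -119.0]] z [24.4 66.3 80.8]
side white [355, 240, 25, 17, 260] [ 575.3 -190.1] [38.1 62. ] [[539.0, -188.0], [590.0, -223.0], [612.0, -192.0], [561.0, -157.0]] z [61.9 76.  89.8]
side white [353, 275, 26, 18, 315] [ 507.  -274.4] [37.6 61.8] [[471.0, -271.0], [520.0, -308.0], [543.0, -278.0], [494.0, -241.0]] z [56.7 71.1 85.7]
```

View pics/scenec.png

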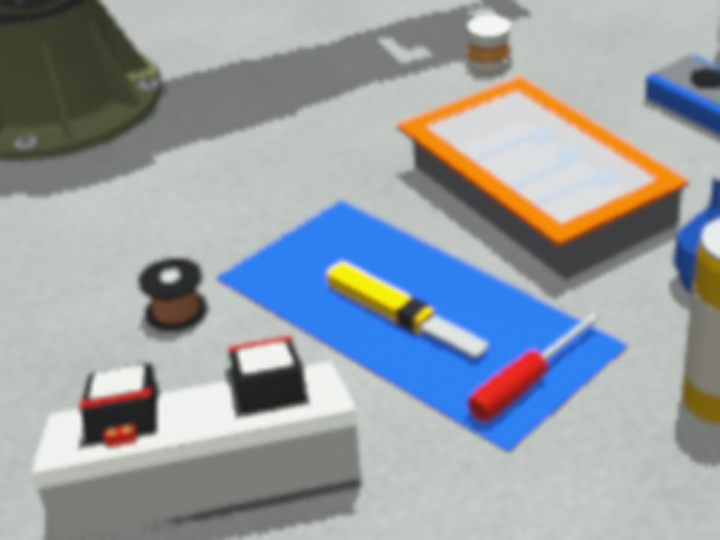

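View pics/sidec.png

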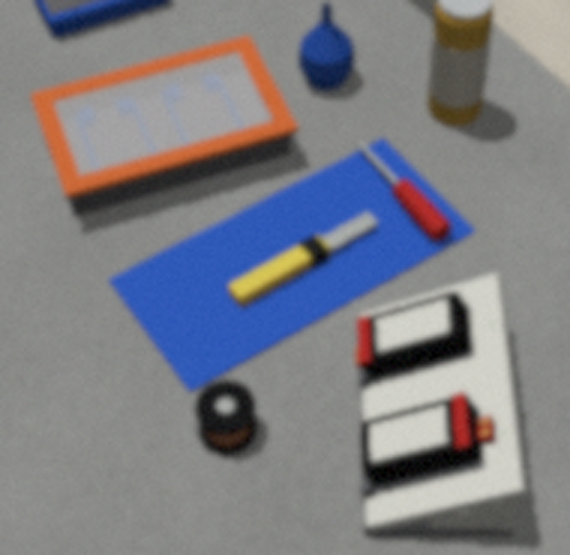

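The lid is a 157 x 250 mm rectangle, with its front lip facing the mat. In the scene crop, the wall sits inset under the lower-left edge, from (398,127) to (560,240). The pry handle runs along +x from about x=484 to 595 at y=-33. The tab-up pack is the lower-left one in the scene view, with its tab at (120,435) in the crop. The other pack is tab-down.

Next I go above the pry.

>>> jog_arm(plan=[0.377, -0.551, -0.055, 0, 0, -159, 0.377, -0.551, -0.055, 0, 0, -159, 0.377, -0.551, -0.055, 0, 0, -159, 0.377, -0.551, -0.055, 0, 0, -159, 0.377, -0.551, -0.055, 0, 0, -159, 0.377, -0.551, -0.055, 0, 0, -159, 0.377, -0.551, -0.055, 0, 0, -159, 0.377, -0.551, -0.055, 0, 0, -159, 0.377, -0.551, -0.055, 0, 0, -159, 0.377, -0.551, -0.055, 0, 0, -159, 0.377, -0.551, -0.055, 0, 0, -159, 0.377, -0.551, -0.055, 0, 0, -159, 0.377, -0.551, -0.055, 0, 0, -159, 0.377, -0.551, -0.055, 0, 0, -159, 0.377, -0.551, -0.055, 0, 0, -159, 0.377, -0.551, -0.055, 0, 0, -159, 0.377, -0.551, -0.055, 0, 0, -159, 0.377, -0.551, -0.055, 0, 0, -159, 0.377, -0.551, -0.055, 0, 0, -159, 0.377, -0.551, -0.055, 0, 0, -159], claw=0.094)

```text
clock: 2.1
eef_pos: [560.1, -32.4, 150.1]
eef_rot: [-3.141, 0.001, 0.026]
wrist_force: [-0.8, 0.0, -0.3]
finger_gap: 93.8
finger_force: 0.0
```

```bash
cat >> h.py <<'E'
def wrist():
    """picture and world points from the fisheye depth (depth along the axis)"""
    c=get_calibration("wrist"); im,d=camera("wrist")
    v,u=np.mgrid[0:400,0:640]; x=(u-c["cx"])/c["fx"]; y=(v-c["cy"])/c["fy"]
    r=np.hypot(x,y)+1e-9; s=np.sin(r)/r
    ray=np.stack([x*s,y*s,np.cos(r)],-1)@R.from_euler('xyz',c["attitude"]).as_matrix().T
    ax=R.from_euler('xyz',c["attitude"]).as_matrix()[:,2]
    W=np.array(c["origin"])+ray*(d/np.maximum(ray@ax,.05))[...,None]
    return im,d,W,np.array(c["origin"]),ray
def onplane(o,ray,z): return o+ray*((z-o[2])/ray[...,2])[...,None]
def hsv(im): return cv2.split(cv2.cvtColor(im,cv2.COLOR_RGB2HSV))
E
python3 - <<'E'
from h import *
im,d,W,o,ray=wrist(); np.savez("w1.npz",im=im,d=d,W=W,o=o,ray=ray)
cv2.imwrite("pics/w1.png",im[:,:,::-1])
H,S,V=hsv(im)
m=((H>20)&(H<34)&(S>130)&(V>90)).astype(np.uint8)
N,L,st,_=cv2.connectedComponentsWithStats(m)
for i in range(1,N):
    if st[i,4]>40:
        P=onplane(o,ray,22)[L==i]; r=cv2.minAreaRect(P[:,:2].astype(np.float32)); print(st[i],np.round(r[0],1),np.round(r[1],1),r[2],np.round(cv2.boxPoints(r)).tolist(),np.median(W[L==i],0))
# case walls from stored clouds, in case frame guess
u=np.array([.2317,.9728]); w=np.array([-.9728,.2317]); c=np.array([536.8,197])
for n in("scene","side"):
    z=np.load(n+"0.npz"); Wd=z["W"]; q=Wd[...,:2]-c; X=q@u; Y=q@w
    m=(abs(Y)<100)&(X>-95)&(X<-55)&(Wd[...,2]>12)&(Wd[...,2]<38)&(z["d"]>0)
    print(n,m.sum(),np.percentile(X[m],[10,50,90]))
    m=(abs(X)<50)&(abs(Y)>100)&(abs(Y)<140)&(Wd[...,2]>12)&(Wd[...,2]<38)&(z["d"]>0)
    print("endwall",m.sum(),np.percentile(Y[m],[10,50,90]))
E
```

```text
[307 158  20   7 130] [587.8 -28.1] [ 6.1 19.1] 1.4457370042800903 [[584.0, -19.0], [585.0, -38.0], [591.0, -38.0], [591.0, -18.0]] [587.73885873 -27.66972918  21.28634735]
[ 307  182   20   73 1413] [525.1 -29.6] [82.1 20.3] 0.7969961762428284 [[484.0, -20.0], [484.0, -40.0], [566.0, -39.0], [566.0, -19.0]] [527.97500656 -29.35254071  21.55246782]
[608 278  32  24  74] [ 378.9 -645.5] [213.1  20.6] 65.82577514648438 [[326.0, -738.0], [345.0, -747.0], [432.0, -552.0], [413.0, -544.0]] [ 403.42621489 -570.8001715    82.54122315]
[148 303  12  36 112] [360.5 201.5] [14.2 68.4] 83.00611114501953 [[326.0, 199.0], [394.0, 190.0], [395.0, 204.0], [327.0, 213.0]] [584.48076454  17.50076299 267.4984466 ]
[480 302  10  37 106] [ 373.8 -273.9] [70.4 12.3] 11.463863372802734 [[338.0, -275.0], [341.0, -287.0], [410.0, -273.0], [407.0, -261.0]] [587.6061751  -78.47208769 267.63910071]
scene 224 [-69.85977288 -68.43438114 -66.82275814]
endwall 200 [-121.43216253 -119.77217304 -117.97094473]
side 259 [-69.90195582 -67.32852878 -65.14530952]Traceback (most recent call last):
  File "<stdin>", line 17, in <module>
    return _quantile_unchecked(
        a, q, axis, out, overwrite_input, method, keepdims, weights)
    return _ureduce(a,
                    func=_quantile_ureduce_func,
    ...<5 lines>...
                    overwrite_input=overwrite_input,
                    method=method)
    r = func(a, **kwargs)
    result = _quantile(arr,
                       quantiles=q,
    ...<2 lines>...
                       out=out,
                       weights=wgt)
    slices_having_nans = np.isnan(arr[-1, ...])
                                  ~~~^^^^^^^^^
IndexError: index -1 is out of bounds for axis 0 with size 0
```

View pics/w1.png

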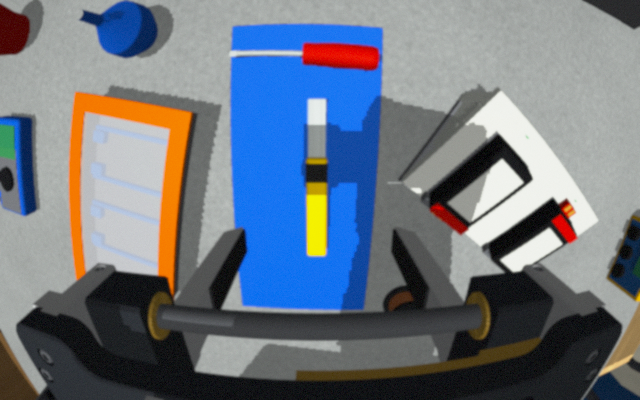

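The wrist view shows the handle at (317,215) and the blade up to (317,100), aligned with x. The lid's front faces the mat, and the wall inset of 14 mm is confirmed. I'll descend and grip.

>>> jog_arm(plan=[-0.002, 0.001, -0.1, 0, 0, 0, -0.002, 0.001, -0.1, 0, 0, 0, -0.002, 0.001, -0.13, 0, 0, 0, -0.002, 0.001, -0.144, 0, 0, 0, -0.002, 0.001, -0.144, 0, 0, 0, -0.002, 0.001, -0.144, 0, 0, 0])

```text
clock: 2.75
eef_pos: [558.9, -31.5, 7.2]
eef_rot: [3.141, -0.001, 0.028]
wrist_force: [-0.3, 0.1, -0.4]
finger_gap: 93.8
finger_force: 0.0
```

>>> jog_arm(plan=[0, 0, 0, 0, 0, 0, 0, 0, 0, 0, 0, 0, 0, 0, 0, 0, 0, 0, 0, 0, 0, 0, 0, 0, 0, 0, 0, 0, 0, 0, 0, 0, 0, 0, 0, 0, 0, 0, 0, 0, 0, 0, 0, 0, 0, 0, 0, 0], claw=0.0, force=50)

```text
clock: 3.55
eef_pos: [558.3, -31.4, 6.4]
eef_rot: [-3.142, -0.0, 0.027]
wrist_force: [0.0, 0.3, -0.5]
finger_gap: 33.5
finger_force: 0.0
```

>>> jog_arm(plan=[0, 0, 0, 0, 0, 0, 0, 0, 0, 0, 0, 0, 0, 0, 0, 0, 0, 0, 0, 0, 0, 0, 0, 0, 0, 0, 0, 0, 0, 0])

```text
clock: 4.05
eef_pos: [558.3, -31.4, 6.4]
eef_rot: [-3.142, -0.0, 0.027]
wrist_force: [-0.2, 0.6, -0.2]
finger_gap: 21.8
finger_force: 50.0
```

>>> jog_arm(plan=[0, 0, 0.04, 0, 0, 0, 0, 0, 0.08, 0, 0, 0, -0.07, 0.024, 0.08, 0, 0, 75, -0.07, 0.024, 0.08, 0, 0, 75, -0.07, 0.024, 0.08, 0, 0, 75, -0.07, 0.024, 0.08, 0, 0, 75, -0.07, 0.024, 0.08, 0, 0, 75, -0.07, 0.024, 0.08, 0, 0, 75, -0.07, 0.024, 0.08, 0, 0, 75, -0.07, 0.024, 0.08, 0, 0, 75, -0.07, 0.024, 0.08, 0, 0, 75, -0.07, 0.024, 0.08, 0, 0, 75, -0.07, 0.024, 0.08, 0, 0, 75])

```text
clock: 5.35
eef_pos: [488.3, -7.5, 86.5]
eef_rot: [-3.142, 0.0, 1.332]
wrist_force: [-0.4, -0.8, -0.3]
finger_gap: 21.4
finger_force: 50.0
```

Run:
```python
from h import *
print(manip.read_state()["eef_pos"],manip.read_state()["finger_gap"])
im,d,W,o,ray=wrist(); cv2.imwrite("pics/w2.png",im[:,:,::-1])
z=manip.read_state()["eef_pos"][2]
H,S,V=hsv(im)
m=((H>20)&(H<34)&(S>130)&(V>90)).astype(np.uint8)
N,L,st,_=cv2.connectedComponentsWithStats(m)
for i in range(1,N):
    if st[i,4]>40:
        P=onplane(o,ray,z+16)[L==i]; r=cv2.minAreaRect(P[:,:2].astype(np.float32)); print(st[i],np.round(r[0],1),np.round(r[1],1),np.round(cv2.boxPoints(r)).tolist(),np.median(W[L==i],0))
m=((H>5)&(H<16)&(S>150)&(V>120)).astype(np.uint8); N,L,st,_=cv2.connectedComponentsWithStats(m)
i=1+np.argmax(st[1:,4]);P=onplane(o,ray,52.5)[L==i]; r=cv2.minAreaRect(P[:,:2].astype(np.float32)); print("lid",st[i],r[0],r[1],np.round(cv2.boxPoints(r)).tolist())
# blade: light grey points ahead of fingers at height near z+7
u=np.array([np.cos(1.337),np.sin(1.337)]); e=manip.read_state()["eef_pos"]
q=W[...,:2]-e[:2]; X=q@u; Y=q@[-u[1],u[0]]
m=(d>0)&(abs(Y)<12)&(X>10)&(X<130)&(W[...,2]>e[2]-25)&(W[...,2]<e[2]+40)
for a in range(10,120,10):
    k=m&(X>=a)&(X<a+10)
    if k.sum(): print(a,k.sum(),np.percentile(X[k],98).round(1),np.median(Y[k]).round(1),(np.median(W[...,2][k])-e[2]).round(1))
```

```text
[488.27494692  -7.4604196   86.45308926] 21.368384649241527
[580  55  22  24 271] [701.5  76.3] [31.6 14.9] [[685.0, 70.0], [696.0, 60.0], [718.0, 82.0], [707.0, 93.0]] [800.77317516  75.85578127  16.46955338]
[301 195  37  13 467] [494.9  24.5] [ 6.9 19.9] [[484.0, 24.0], [504.0, 19.0], [505.0, 26.0], [486.0, 30.0]] [494.81054603  24.10669231 100.97567593]
[ 301  239   37   75 2605] [483.  -23.8] [53.9 21.3] [[466.0, -47.0], [487.0, -52.0], [500.0, -0.0], [479.0, 5.0]] [483.54716589 -20.6577549  101.48012782]
[359 306   8  45 162] [502.6 -71.5] [41.3  4.4] [[498.0, -92.0], [502.0, -92.0], [508.0, -51.0], [503.0, -51.0]] [505.54534274  18.93793293 202.59735095]
[272 308   5  44 120] [443.1 -58.7] [40.5  2.9] [[435.0, -77.0], [438.0, -78.0], [451.0, -40.0], [448.0, -39.0]] [482.49573551  24.26950225 203.4147046 ]
[304 340  29   5 126] [470.  -75.5] [ 4.  19.5] [[460.0, -75.0], [479.0, -80.0], [480.0, -76.0], [461.0, -71.0]] [472.45725326 -75.92448974 101.72488121]
lid [ 245    0  241   55 3397] (557.6019897460938, 115.29705047607422) (43.22560501098633, 179.77310180664062) [[467.0, 97.0], [647.0, 91.0], [648.0, 134.0], [468.0, 140.0]]
10 670 19.7 -0.1 15.4
20 680 29.8 1.0 15.5
30 727 39.7 0.9 11.0
40 547 49.7 0.9 7.7
50 578 59.8 0.8 7.7
60 578 69.8 0.8 7.7
70 573 79.8 0.7 7.8
80 591 89.8 0.7 7.7
90 271 94.2 0.7 7.7
```

View pics/w2.png

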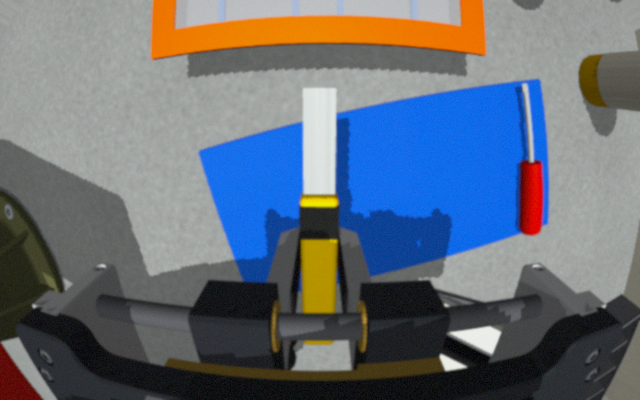

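The wrist view shows the blade tip at (320,88), pointing squarely at the lid's lip (y≈50). I'll lower and insert it under the lip.

>>> jog_arm(plan=[0, 0, -0.03, 0, 0, 0, 0, 0, -0.0545, 0, 0, 0, 0, 0, -0.0545, 0, 0, 0, 0.003, 0.012, -0.0545, 0, 0, 0, 0.006, 0.026, -0.0545, 0, 0, 0, 0.0095, 0.04, -0.0545, 0, 0, 0, 0.0095, 0.04, -0.0545, 0, 0, 0, 0.0095, 0.04, -0.0545, 0, 0, 0])

```text
clock: 6.2
eef_pos: [498.0, 33.1, 32.3]
eef_rot: [3.141, -0.0, 1.337]
wrist_force: [0.3, -0.7, -0.5]
finger_gap: 21.7
finger_force: 50.0
```

>>> jog_arm(plan=[0, 0, 0.003, 0, 0, 0, 0, 0, 0.006, 0, 0, 0, 0, 0.001, 0.014, 0, 0, 0, 0, 0.001, 0.021, 0, 0, 0, 0.001, 0.003, 0.035, 0, 0, 0, 0.0015, 0.006, 0.049, 0, 0, 0])

```text
clock: 6.8
eef_pos: [499.2, 38.4, 81.8]
eef_rot: [-3.141, 0.0, 1.335]
wrist_force: [0.5, 0.0, -1.7]
finger_gap: 22.0
finger_force: 50.0
```

Run:
```python
from h import *
s=manip.read_state(); print(s["eef_pos"],s["wrist_force"],s["finger_gap"])
a,_=camera("scene"); b,_=camera("side"); w,_=camera("wrist")
A=cv2.resize(a[120:270,200:400],(400,300)); B=cv2.resize(b[120:270,200:400],(400,300))
cv2.imwrite("pics/lift.png",np.hstack([A,B])[:,:,::-1])
```

```text
[499.15209242  38.41086171  81.79576123] [ 0.4639877   0.04526948 -1.725346  ] 21.970642093884674
```

View pics/lift.png

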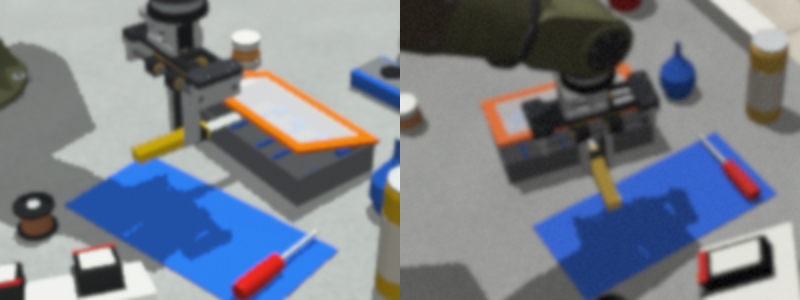

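The lift view shows the lid raised about 0.3 rad on the blade, near (235,110) in the left crop. I'll follow the arc up.

>>> jog_arm(plan=[0.001, 0.005, 0.014, 0, 0, 0, 0.003, 0.0115, 0.0275, 0, 0, 0, 0.0045, 0.019, 0.04, 0, 0, 0, 0.0065, 0.028, 0.052, 0, 0, 0, 0.009, 0.0375, 0.0625, 0, 0, 0, 0.0115, 0.048, 0.072, 0, 0, 0, 0.014, 0.06, 0.081, 0, 0, 0, 0.017, 0.072, 0.088, 0, 0, 0, 0.02, 0.085, 0.094, 0, 0, 0, 0.0235, 0.099, 0.0985, 0, 0, 0, 0.027, 0.113, 0.102, 0, 0, 0, 0.03, 0.127, 0.1035, 0, 0, 0, 0.0335, 0.141, 0.1035, 0, 0, 0, 0.037, 0.155, 0.103, 0, 0, 0, 0.037, 0.155, 0.103, 0, 0, 0, 0.037, 0.155, 0.103, 0, 0, 0])

```text
clock: 8.55
eef_pos: [536.2, 193.7, 183.5]
eef_rot: [-3.141, 0.0, 1.336]
wrist_force: [0.0, -0.2, -0.3]
finger_gap: 21.2
finger_force: 50.0
```

Run:
```python
from h import *
s=manip.read_state(); print(s["eef_pos"],s["wrist_force"],s["finger_gap"])
a,_,W=cloud("scene")
H,S,V=hsv(a); u=np.array([.2317,.9728]); w=np.array([-.9728,.2317]); c=np.array([536.8,197])
m=(H>5)&(H<16)&(S>150)&(V>100)&(abs((W[...,:2]-c)@w)<135)&(abs((W[...,:2]-c)@u)<160)
X=(W[...,:2]-c)@u; print(m.sum())
for z in range(40,230,20):
    k=m&(W[...,2]>z)&(W[...,2]<z+20)
    if k.sum()>3: print(z,k.sum(),np.median(X[k]).round(1),np.median(W[...,2][k]).round(1))
```

```text
[536.22226285 193.74520277 183.54372356] [ 0.03159736 -0.24178458 -0.28031277] 21.23643489934122
815
40 174 75.4 55.1
60 136 76.2 63.9
80 44 80.2 90.4
100 34 83.0 108.6
120 37 85.6 130.7
140 43 88.7 150.9
160 39 91.0 170.6
180 273 93.9 192.5
200 35 94.8 200.6
```

The lid is at about 1.7 rad. I'll retreat and lay the tool back where it was.

>>> jog_arm(plan=[-0.006, -0.025, 0, 0, 0, 0, -0.016, -0.065, 0, 0, 0, 0, -0.023, -0.1, 0, 0, 0, 0, 0.022, -0.225, -0.08, 0, 0, -75, 0.022, -0.225, -0.08, 0, 0, -75, 0.022, -0.225, -0.08, 0, 0, -75, 0.022, -0.225, -0.08, 0, 0, -75, 0.022, -0.225, -0.08, 0, 0, -75, 0.022, -0.225, -0.08, 0, 0, -75, 0.022, -0.225, -0.1, 0, 0, -75, 0.022, -0.225, -0.12, 0, 0, -75, 0.022, -0.225, -0.14, 0, 0, -75, 0.022, -0.225, -0.155, 0, 0, -75, 0.022, -0.225, -0.165, 0, 0, -75, 0.022, -0.225, -0.171, 0, 0, -75, 0.022, -0.225, -0.174, 0, 0, -75, 0.022, -0.225, -0.1765, 0, 0, -75, 0.022, -0.225, -0.1765, 0, 0, -75])

```text
clock: 10.4
eef_pos: [558.4, -31.5, 7.6]
eef_rot: [3.142, -0.0, 0.027]
wrist_force: [0.3, 0.3, -0.1]
finger_gap: 21.6
finger_force: 50.0
```

>>> jog_arm(plan=[0, 0, 0, 0, 0, 0, 0, 0, 0, 0, 0, 0, 0, 0, 0, 0, 0, 0, 0, 0, 0, 0, 0, 0, 0, 0, 0, 0, 0, 0, 0, 0, 0, 0, 0, 0, 0, 0, 0, 0, 0, 0, 0, 0, 0.04, 0, 0, 0, 0, 0, 0.09, 0, 0, 0, 0, 0, 0.14, 0, 0, 0, 0, 0, 0.16, 0, 0, 0], claw=0.08)

```text
clock: 11.5
eef_pos: [559.6, -31.6, 172.5]
eef_rot: [3.141, -0.006, 0.027]
wrist_force: [-0.5, 0.0, -0.7]
finger_gap: 79.8
finger_force: 0.0
```

```bash
cat > m.py <<'E'
from h import *
def packs(im,W,o=None):
    pass
E
python3 - <<'E'
from h import *
s=manip.read_state(); print(s["eef_pos"],s["eef_rot"],s["wrist_force"],s["finger_gap"])
im,d,W,o,ray=wrist(); np.savez("w3.npz",im=im,d=d,W=W,o=o,ray=ray)
a,da,Wa=cloud("scene"); b,db,Wb=cloud("side"); np.savez("s3.npz",a=a,Wa=Wa,b=b,Wb=Wb,da=da,db=db)
H,S,V=hsv(im); m=(H>20)&(H<34)&(S>130)&(V>90)&(W[...,2]<40)&(abs(W[...,1])<100)
print("pry",np.median(W[m],0),np.ptp(W[m],0)); 
A=cv2.resize(a[130:310,160:400],(400,300)); B=im[0:300,100:500]
cv2.imwrite("pics/p3.png",np.hstack([A,B])[:,:,::-1])
E
```

```text
[559.59527312 -31.60564548 172.50210049] [ 3.14065364 -0.00627709  0.02673441] [-0.45595793  0.02867744 -0.71974675] 79.78827435541459
pry [530.72186556 -30.88515975  21.55596282] [107.50394201  21.6102002    5.21318573]
```

View pics/p3.png

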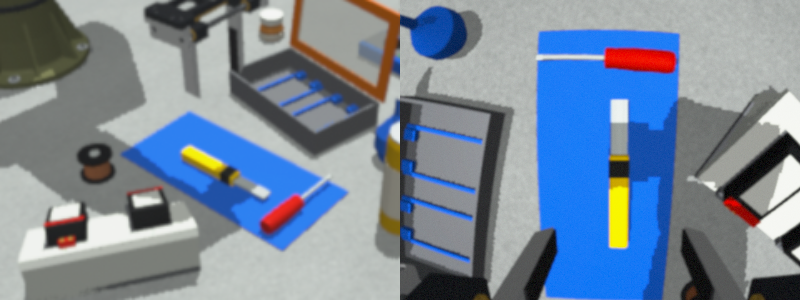

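The view shows the pry flat on the mat, at (620,170) in the right half, and the lid standing open with the blue rails visible. Next I measure the packs and the case by depth.

Run:
```python
from h import *
D=np.load("s3.npz"); w3=np.load("w3.npz"); w1=np.load("w1.npz")
src={"scene":(D["a"],D["Wa"],D["da"]),"side":(D["b"],D["Wb"],D["db"]),"w1":(w1["im"],w1["W"],w1["d"]),"w3":(w3["im"],w3["W"],w3["d"])}
yaw=np.radians(-34.8); cx=np.array([np.cos(yaw),np.sin(yaw)]); cy=np.array([-cx[1],cx[0]]); c0=np.array([558,-246.4])
u=np.array([.2317,.9728]); w=np.array([-.9728,.2317]); cc=np.array([536.8,197])
for n,(im,W,d) in src.items():
    q=W[...,:2]-c0; X=q@cx; Y=q@cy; Z=W[...,2]; H,S,V=hsv(im)
    f=(d>0)&(abs(X)<58)&(abs(Y)<107)&(Z>15)&(Z<110)
    wh=f&(S<40)&(V>150)&((abs(Y)>88)|(abs(Y)<22))&(abs(X)<50)
    A=np.c_[X[wh],Y[wh],np.ones(wh.sum())]; co=np.linalg.lstsq(A,Z[wh],rcond=None)[0]
    r=Z[wh]-A@co; k=abs(r)<4; co=np.linalg.lstsq(A[k],Z[wh][k],rcond=None)[0]
    print(n,"slope plane",co.round(3),"ang",np.degrees(np.arctan(co[0])).round(1),wh.sum())
    a=np.radians(27); zs=co[2]
    s=X*np.cos(a)+(Z-zs)*np.sin(a); nn=-X*np.sin(a)+(Z-zs)*np.cos(a)
    for b in(1,-1):
        m=(d>0)&(abs(Y-55*b)<40)&(abs(s)<90)&(nn>25)&(nn<35)
        if m.sum()<50: continue
        P=np.c_[s[m],Y[m]].astype(np.float32); rr=cv2.minAreaRect(P); lab=m&(S<40)&(V>150)
        red=m&((H<6)|(H>174))&(S>140)
        print("  bay",b,m.sum(),"c",np.round(rr[0],1),np.round(rr[1],1),round(rr[2],1),"pct s",np.percentile(s[m],[1,99]).round(1),"Y",np.percentile(Y[m],[1,99]).round(1),"n",np.median(nn[m]).round(1),"label s",np.percentile(s[lab],[2,98]).round(1),"Y",np.percentile(Y[lab],[2,98]).round(1),"red s",np.median(s[red]).round(1) if red.any() else None)
    q=W[...,:2]-cc; X=q@u; Y=q@w
    m=(d>0)&(H>95)&(H<130)&(S>90)&(abs(X)<66)&(abs(Y)<116)&(Z<30)
    for lo,hi in((-100,-62),(-62,0),(0,62),(62,100)): 
        k=m&(Y>lo)&(Y<hi)&(X<30)&(X>-45)
        if k.sum()>5: print("  rail",lo,hi,k.sum(),np.median(Y[k]).round(1),"x",np.percentile(X[k],[2,98]).round(1),"yaw",np.polyfit(X[k],Y[k],1)[0].round(3),"z",np.median(Z[k]).round(1))
    m=(d>0)&(Z>42)&(Z<50)&(X>-80)&(X<78)&(abs(Y)<130)
    for nm,k,T in(("front",m&(X<-60)&(abs(Y)<110),X),("left",m&(Y>108)&(abs(X)<55),Y),("right",m&(Y<-108)&(abs(X)<55),Y)):
        if k.sum()>10: print("  wall",nm,k.sum(),np.percentile(T[k],[5,50,95]).round(1),"slope",np.polyfit(Y[k] if nm=="front" else X[k],T[k],1)[0].round(3))
```

```text
scene slope plane [5.0900e-01 4.0000e-03 4.8723e+01] ang 27.0 522
  bay 1 291 c [-8.7 55.9] [106.6  49.9] 0.4 pct s [-59.6  41.7] Y [31.3 79.7] n 30.4 label s [-33.4  29.7] Y [37.9 71.9] red s -49.2
  bay -1 300 c [ -6.3 -52.5] [102.7  49.7] 1.1 pct s [-54.6  43.1] Y [-75.5 -27.3] n 30.1 label s [-53.2  20.3] Y [-70.6 -34.2] red s 37.5
  rail -62 0 48 -19.1 x [-29.2  28.6] yaw 0.022 z 9.8
  rail 0 62 48 17.7 x [-28.7  29.1] yaw 0.038 z 9.2
  rail 62 100 44 81.7 x [-30.3  27.5] yaw 0.044 z 9.1
  wall front 108 [-69.9 -67.3 -63.7] slope -0.005
  wall left 41 [114.1 116.3 120.1] slope 0.008
  wall right 68 [-121.8 -119.2 -115.6] slope -0.0
side slope plane [5.0600e-01 4.0000e-03 4.9999e+01] ang 26.8 764
  bay 1 549 c [-9.  55.8] [53.5 99.7] 89.7 pct s [-57.5  39.7] Y [30.2 80.8] n 30.3 label s [-24.8  30.4] Y [37.3 70.7] red s -50.3
  bay -1 661 c [ -8.6 -52.1] [53.1 99.7] 89.8 pct s [-57.2  40.7] Y [-77.  -27.6] n 29.9 label s [-47.7  20.5] Y [-70.2 -28.3] red s 34.5
  rail -100 -62 34 -80.7 x [-29.8  28.3] yaw -0.027 z 9.9
  rail -62 0 32 -18.4 x [-28.9  27.4] yaw 0.012 z 9.9
  rail 0
[... 599 characters left out ...]
[-123.8 -123.3 -122.7] slope 0.016
w3 slope plane [5.0700e-01 5.0000e-03 4.9404e+01] ang 26.9 3924
  bay 1 3835 c [-11.2  57.3] [100.2  50.9] 0.7 pct s [-59.7  38. ] Y [33.3 81.9] n 30.6 label s [-38.4  28.1] Y [34.3 72.9] red s -53.2
  bay -1 2354 c [-10.7 -51.1] [100.5  52.8] 0.1 pct s [-58.5  38.6] Y [-74.8 -25.6] n 30.2 label s [-50.   18.3] Y [-70.6 -33.3] red s 31.9
  rail -100 -62 301 -80.1 x [-43.1  27.5] yaw 0.006 z 10.3
  rail -62 0 295 -17.4 x [-43.2  27.6] yaw 0.004 z 10.4
  rail 0 62 287 19.4 x [-43.4  28.6] yaw 0.009 z 10.0
  rail 62 100 270 82.0 x [-43.4  28.7] yaw 0.01 z 10.0
  wall front 690 [-67.5 -65.6 -63. ] slope -0.006
  wall right 311 [-118.4 -116.5 -114.4] slope 0.008
```

```bash
cat > plan.py <<'E'
from h import *
def tool(psi,az,phi):  # tool down with yaw psi, its back tilted by phi toward azimuth az (deg)
    a=np.radians(az+90); return R.from_rotvec(np.radians(phi)*np.array([np.cos(a),np.sin(a),0]))*R.from_euler('xyz',[np.pi,0,np.radians(psi)])
B=(tool(145.7,145.7,12),np.array([579.2,-192.3,53.8]))
A=(tool(-34.3,145.7,42),np.array([517.8,-281.5,54.0]))
P=tool(77,257,15)
P1=np.array([486.2,202.6,16]); P2=np.array([583.6,180.0,16])
def rel(Rf,Rt): return (Rt*Rf.inv()).as_rotvec(degrees=True).round(2)
E
python3 - <<'E'
from plan import *
s=manip.read_state(); cur=R.from_euler('xyz',s["eef_rot"]); p=s["eef_pos"]; print(p,s["eef_rot"])
for n,(Rg,t) in(("B",B),("A",A)):
    z=Rg.as_matrix()[:,2]; pre=t-90*z
    print(n,"toolz",z.round(3),"pre",pre.round(1),"shift",(pre-p).round(1),"rot",rel(cur,Rg))
    print("  place rot",rel(Rg,P),"from grasp to P1",(P1-t).round(1),"P2",(P2-t).round(1)," P->other grasp")
print("P->A",rel(P,A[0]),"toolz P",P.as_matrix()[:,2].round(3))
E
```

```text
[558.67262178 -31.50499257 168.34287452] [ 3.14124562e+00 -2.21429916e-03  2.67132780e-02]
B toolz [ 0.172 -0.117 -0.978] pre [ 563.7 -181.8  141.8] shift [   5.1 -150.3  -26.5] rot [-15.36   4.54 143.48]
  place rot [ 26.69  10.43 -67.36] from grasp to P1 [-93.  394.9 -37.8] P2 [  4.4 372.3 -37.8]  P->other grasp
A toolz [ 0.553 -0.377 -0.743] pre [ 468.1 -247.6  120.9] shift [ -90.6 -216.1  -47.5] rot [-11.98 -40.82 -34.19]
  place rot [-11.53  29.5  108.94] from grasp to P1 [-31.6 484.1 -38. ] P2 [ 65.8 461.5 -38. ]  P->other grasp
P->A [  11.53  -29.5  -108.94] toolz P [ 0.058  0.252 -0.966]
```

>>> jog_arm(plan=[-0.0905, -0.216, -0.047, -12, -40.8, -34.2, -0.0905, -0.216, -0.047, -12, -40.8, -34.2, -0.0905, -0.216, -0.047, -12, -40.8, -34.2, -0.0905, -0.216, -0.047, -12, -40.8, -34.2, -0.0905, -0.216, -0.047, -12, -40.8, -34.2, -0.0905, -0.216, -0.047, -12, -40.8, -34.2, -0.0905, -0.216, -0.047, -12, -40.8, -34.2, -0.0905, -0.216, -0.047, -12, -40.8, -34.2, -0.0905, -0.216, -0.047, -12, -40.8, -34.2, -0.0905, -0.216, -0.047, -12, -40.8, -34.2, -0.0905, -0.216, -0.047, -12, -40.8, -34.2], claw=0.085)

```text
clock: 12.75
eef_pos: [467.8, -247.4, 120.1]
eef_rot: [3.141, -0.73, -0.598]
wrist_force: [0.2, -0.0, 0.0]
finger_gap: 85.1
finger_force: 0.0
```

Run:
```python
from plan import *
s=manip.read_state(); print(s["eef_pos"],s["eef_rot"],s["joints"].round(2))
cur=R.from_euler('xyz',s["eef_rot"]); print("rot err",rel(cur,A[0]),"to A",(A[1]-s["eef_pos"]).round(1))
im,d,W,o,ray=wrist(); cv2.imwrite("pics/a1.png",im[:,:,::-1])
# pack A top in tool frame: points 90-20=70mm ahead of TCP
T=(W-s["eef_pos"])@cur.as_matrix(); H,S,V=hsv(im)
# pack frame: rotate tool about y by the 15 deg lean
L=R.from_euler('y',15,degrees=True).as_matrix()
N=R.from_rotvec(0*np.ones(3))
a=np.radians(27); az=np.radians(-34.3); ex=np.array([np.cos(az)*np.cos(a),np.sin(az)*np.cos(a),np.sin(a)]); ey=np.array([-np.sin(az),np.cos(az),0]); ez=np.cross(ex,ey)
q=W-A[1]; s_,t_,n_=q@ex,q@ey,q@ez+10
m=(d>0)&(abs(s_)<70)&(abs(t_)<40)&(n_>25)&(n_<36)
r=cv2.minAreaRect(np.c_[s_[m],t_[m]].astype(np.float32)); print(m.sum(),r,np.median(n_[m]),np.percentile(s_[m],[1,99]),np.percentile(t_[m],[1,99]))
```

```text
[ 467.76501696 -247.44307112  120.06850944] [ 3.14119648 -0.72966888 -0.59807702] [-0.53  0.08  2.2  -0.31  0.14  1.93]
rot err [-0.09 -0.17 -0.02] to A [ 50.  -34.1 -66.1]
6705 ((-1.2595062255859375, 0.5887508392333984), (49.637413024902344, 99.50772857666016), 89.7582015991211) 30.358922062156985 [-49.74598899  46.96358011] [-23.56113436  24.94353761]
```

Pack A is within 1.3 mm of the prediction. I'll reduce the tilt to 35° to stay off the wrist singularity, then go in.

>>> jog_arm(plan=[0.0115, -0.007, -0.001, 3.95, 5.8, 0, 0.0115, -0.007, -0.001, 3.95, 5.8, 0, 0.024, -0.0157, -0.023, 3.95, 5.8, 0, 0.0368, -0.0243, -0.045, 3.95, 5.8, 0, 0.044, -0.0291, -0.057, 3.95, 5.8, 0, 0.0494, -0.033, -0.0667, 3.95, 5.8, 0, 0.0494, -0.033, -0.0667, 3.95, 5.8, 0, 0.0494, -0.033, -0.0667, 3.95, 5.8, 0])

```text
clock: 13.6
eef_pos: [516.9, -280.3, 53.7]
eef_rot: [3.141, -0.609, -0.598]
wrist_force: [-0.8, -0.6, 0.3]
finger_gap: 85.1
finger_force: 0.0
```

>>> jog_arm(plan=[0, 0, 0, 0, 0, 0, 0, 0, 0, 0, 0, 0, 0, 0, 0, 0, 0, 0, 0, 0, 0, 0, 0, 0, 0, 0, 0, 0, 0, 0, 0, 0, 0, 0, 0, 0, 0, 0, 0, 0, 0, 0, 0, 0, 0, 0, 0, 0], claw=0.03, force=50)

```text
clock: 14.4
eef_pos: [517.2, -280.5, 53.9]
eef_rot: [3.141, -0.608, -0.598]
wrist_force: [-5.6, 2.2, 4.7]
finger_gap: 49.6
finger_force: 50.0
```

Run:
```python
from plan import *
s=manip.read_state(); print(s["eef_pos"],s["eef_rot"],s["joints"].round(2),s["wrist_force"].round(1),s["finger_gap"],s["finger_force"])
cur=R.from_euler('xyz',s["eef_rot"]); A8=tool(-34.3,145.7,35); P8=tool(77,257,8)
print(rel(cur,A8),"place rot",rel(cur,P8),P1-s["eef_pos"])
```

```text
[ 517.20851324 -280.47327475   53.92466755] [ 3.14133835 -0.60838753 -0.59844698] [-0.54  0.35  2.   -0.17  0.18  1.78] [-5.6  2.2  4.7] 49.597150437365165 50.00287055969238
[-0.07 -0.12 -0.  ] place rot [-11.46  29.35 108.96] [-31.00851324 483.07327475 -37.92466755]
```

>>> jog_arm(plan=[-0.005, 0.003, 0.02, 0, 0, 0, -0.01, 0.006, 0.05, 0, 0, 0, -0.05, 0.38, 0.09, -11.46, 29.35, 108.96, -0.05, 0.38, 0.09, -11.46, 29.35, 108.96, -0.05, 0.38, 0.09, -11.46, 29.35, 108.96, -0.05, 0.38, 0.09, -11.46, 29.35, 108.96, -0.05, 0.38, 0.09, -11.46, 29.35, 108.96, -0.05, 0.38, 0.09, -11.46, 29.35, 108.96, -0.05, 0.38, 0.09, -11.46, 29.35, 108.96, -0.05, 0.38, 0.09, -11.46, 29.35, 108.96, -0.05, 0.38, 0.09, -11.46, 29.35, 108.96, -0.05, 0.38, 0.09, -11.46, 29.35, 108.96, -0.05, 0.38, 0.09, -11.46, 29.35, 108.96, -0.05, 0.38, 0.09, -11.46, 29.35, 108.96, -0.05, 0.38, 0.09, -11.46, 29.35, 108.96, -0.05, 0.38, 0.09, -11.46, 29.35, 108.96, -0.05, 0.38, 0.09, -11.46, 29.35, 108.96, -0.05, 0.38, 0.09, -11.46, 29.35, 108.96, -0.05, 0.38, 0.09, -11.46, 29.35, 108.96, -0.05, 0.38, 0.09, -11.46, 29.35, 108.96])

```text
clock: 16.4
eef_pos: [467.0, 99.6, 143.8]
eef_rot: [3.141, -0.14, 1.343]
wrist_force: [-0.8, -0.3, -2.2]
finger_gap: 49.3
finger_force: 50.0
```

Run:
```python
from plan import *
s=manip.read_state(); print(s["eef_pos"],s["eef_rot"],s["joints"].round(2),s["wrist_force"].round(1),s["finger_gap"])
cur=R.from_euler('xyz',s["eef_rot"]); P8=tool(77,257,8); print("err",rel(cur,P8),"to P1",(P1-s["eef_pos"]).round(1))
u=np.array([.225,.974]);w=np.array([-.974,.225]); c=np.array([536.5,198.1])
im,d,W,o,ray=wrist(); H,S,V=hsv(im)
q=W[...,:2]-c; X=q@u; Y=q@w
m=(d>0)&(H>95)&(H<130)&(S>90)&(abs(X)<66)&(abs(Y)<116)&(W[...,2]<30)
for lo,hi in((-100,-62),(-62,0),(0,62),(62,100)):
    k=m&(Y>lo)&(Y<hi)&(X<28)
    if k.sum()>5: print("rail",k.sum(),np.median(Y[k]).round(1),"x",np.percentile(X[k],[2,98]).round(1),"slope",np.polyfit(X[k],Y[k],1)[0].round(3),np.median(W[...,2][k]).round(1))
k=m&(X>28); print("endrail",k.sum(),np.percentile(X[k],[5,50,95]).round(1),np.median(W[...,2][k]).round(1))
# held pack label: top plane in tool frame
T=(W-s["eef_pos"]); m=(d>0)&(np.linalg.norm(T,axis=-1)<75)&(S<40)&(V>140)
P=T[m]; print("label",m.sum(),P.mean(0).round(1)); n=np.linalg.svd(P-P.mean(0),full_matrices=False)[2][2]; n*=np.sign(n[2]); print("normal tilt deg",np.degrees(np.arccos(n[2])).round(1),n.round(3)); 
r=cv2.minAreaRect(P[:,:2].astype(np.float32)); print(r)
b,_=camera("side"); a,_=camera("scene")
cv2.imwrite("pics/a2.png",np.hstack([cv2.resize(a[80:260,200:440],(400,300)),cv2.resize(im,(400,250))[:, :] if 0 else cv2.resize(im[0:300,120:520],(400,300))])[:,:,::-1])
```

```text
[467.03989997  99.56289057 143.83943218] [ 3.14114643 -0.13963719  1.34282039] [0.06 0.17 1.84 0.15 1.1  0.22] [-0.8 -0.3 -2.2] 49.33350102279356
err [0.01 0.02 0.07] to P1 [  19.2  103.  -127.8]
rail 604 -79.4 x [-63.9  25.9] slope -0.053 10.2
rail 701 -18.1 x [-63.8  26. ] slope 0.221 10.6
rail 524 20.2 x [-61.3  26.3] slope -0.012 10.4
rail 552 81.8 x [-62.2  25.3] slope 0.044 10.5
endrail 1716 [31.9 53.5 64.8] 11.4
label 6925 [-1.1  0.4 19.4]
normal tilt deg 0.2 [-0.001 -0.004  1.   ]
((-10.834385871887207, -0.47515869140625), (70.4835205078125, 54.954345703125), 76.96161651611328)
```

View pics/a2.png

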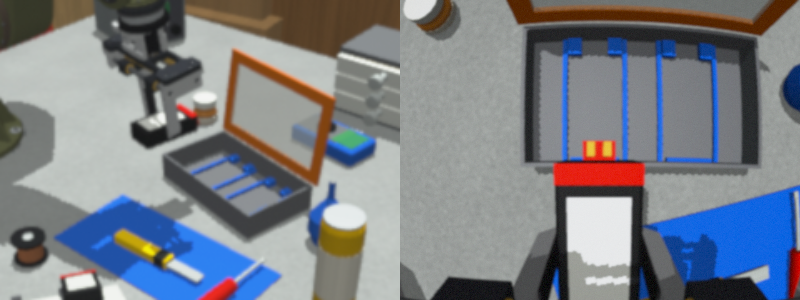

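The pack is held level (0.2° tilt) and aligned, with its tab at (600,150) pointing to the left pocket. I'll move over the pocket and lower it slowly.

>>> jog_arm(plan=[0.01, 0.05, -0.015, 0, 0, 0, 0.019, 0.1, -0.03, 0, 0, 0, 0.019, 0.103, -0.04, 0, 0, 0, 0.019, 0.103, -0.065, 0, 0, 0, 0.019, 0.103, -0.085, 0, 0, 0, 0.019, 0.103, -0.1, 0, 0, 0, 0.019, 0.103, -0.108, 0, 0, 0, 0.019, 0.103, -0.114, 0, 0, 0, 0.019, 0.103, -0.119, 0, 0, 0, 0.019, 0.103, -0.123, 0, 0, 0, 0.019, 0.103, -0.126, 0, 0, 0, 0.019, 0.103, -0.1275, 0, 0, 0, 0.019, 0.103, -0.1275, 0, 0, 0, 0.019, 0.103, -0.1275, 0, 0, 0])

```text
clock: 17.95
eef_pos: [486.3, 202.6, 16.5]
eef_rot: [3.141, -0.14, 1.344]
wrist_force: [-0.1, 0.7, -1.6]
finger_gap: 49.9
finger_force: 50.0
```

>>> jog_arm(plan=[0, 0, 0, 0, 0, 0, 0, 0, 0, 0, 0, 0, 0, 0, 0, 0, 0, 0, 0, 0, 0, 0, 0, 0, 0, 0, 0, 0, 0, 0, -0.001, -0.004, 0.03, 0, 0, 0, -0.002, -0.01, 0.07, 0, 0, 0, -0.004, -0.016, 0.12, 0, 0, 0, -0.004, -0.06, 0.13, 0, 0, 0, -0.004, -0.06, 0.13, 0, 0, 0], claw=0.076)

```text
clock: 18.95
eef_pos: [483.2, 139.9, 148.6]
eef_rot: [3.138, -0.14, 1.342]
wrist_force: [0.7, 0.2, -0.6]
finger_gap: 75.7
finger_force: 0.0
```

```bash
cat > chk.py <<'E'
from plan import *
def chk(W,im,d,Yc):
    u=np.array([.225,.974]);w=np.array([-.974,.225]); c=np.array([536.5,198.1]); H,S,V=hsv(im)
    q=W[...,:2]-c; X=q@u; Y=q@w; Z=W[...,2]
    m=(d>0)&(abs(X)<64)&(abs(Y-Yc)<32)&(Z>26)&(Z<46)
    if m.sum()<30: return None
    r=cv2.minAreaRect(np.c_[X[m],Y[m]].astype(np.float32)); co=np.linalg.lstsq(np.c_[X[m],Y[m],np.ones(m.sum())],Z[m],rcond=None)[0]
    red=m&((H<6)|(H>174))&(S>140)
    return m.sum(),np.round(r[0],1),np.round(r[1],1),round(r[2],1),"z",np.median(Z[m]).round(1),"tilt",co[:2].round(3),"red x",np.median(X[red]).round(1) if red.any() else None
E
python3 - <<'E'
from chk import *
s=manip.read_state(); print(s["eef_pos"],s["finger_gap"])
im,d,W,o,ray=wrist(); print("wrist",chk(W,im,d,50))
for n in("scene","side"):
    im,d,W=cloud(n); print(n,chk(W,im,d,50))
cur=R.from_euler('xyz',s["eef_rot"])
Rg,t=B; z=Rg.as_matrix()[:,2]
print("B pre",(t-90*z-s["eef_pos"]).round(1),rel(cur,Rg),"z",z.round(3),s["joints"].round(2))
E
```

```text
[483.18470398 139.91612902 148.60789592] 75.72793233066501
wrist (np.int64(5140), array([-9.8, 50. ]), array([ 63.6, 108.3]), 90.0, 'z', np.float64(35.1), 'tilt', array([-0.003, -0.001]), 'red x', np.float64(37.3))
scene (np.int64(347), array([ 4.5, 47.9]), array([118.6,  53.5]), 0.3, 'z', np.float64(34.7), 'tilt', array([0.001, 0.064]), 'red x', np.float64(36.0))
side (np.int64(354), array([-0.8, 50.4]), array([ 53.3, 129.7]), 86.5, 'z', np.float64(36.0), 'tilt', array([0.005, 0.001]), 'red x', np.float64(36.6))
B pre [  80.6 -321.7   -6.8] [-19.93  -7.51  68.04] z [ 0.172 -0.117 -0.978] [0.14 0.22 1.77 0.15 1.1  0.31]
```

Pack A is seated: top at z 35, flat, centre about x -6, y 50. Now pack B.

>>> jog_arm(plan=[0.0805, -0.3215, -0.007, -19.9, -7.5, 68, 0.0805, -0.3215, -0.007, -19.9, -7.5, 68, 0.0805, -0.3215, -0.007, -19.9, -7.5, 68, 0.0805, -0.3215, -0.007, -19.9, -7.5, 68, 0.0805, -0.3215, -0.007, -19.9, -7.5, 68, 0.0805, -0.3215, -0.007, -19.9, -7.5, 68, 0.0805, -0.3215, -0.007, -19.9, -7.5, 68, 0.0805, -0.3215, -0.007, -19.9, -7.5, 68, 0.0805, -0.3215, -0.007, -19.9, -7.5, 68, 0.0805, -0.3215, -0.007, -19.9, -7.5, 68, 0.0805, -0.3215, -0.007, -19.9, -7.5, 68, 0.0805, -0.3215, -0.007, -19.9, -7.5, 68, 0.0805, -0.3215, -0.007, -19.9, -7.5, 68], claw=0.085)

```text
clock: 20.4
eef_pos: [562.9, -178.6, 139.1]
eef_rot: [-3.137, 0.21, 2.543]
wrist_force: [0.1, 0.5, 0.6]
finger_gap: 84.9
finger_force: 0.0
```

Run:
```python
from plan import *
s=manip.read_state(); print(s["eef_pos"],s["joints"].round(2),s["finger_gap"])
cur=R.from_euler('xyz',s["eef_rot"]); print("rot err",rel(cur,B[0]),"to B",(B[1]-s["eef_pos"]).round(1))
im,d,W,o,ray=wrist()
a=np.radians(27); az=np.radians(-34.3); ex=np.array([np.cos(az)*np.cos(a),np.sin(az)*np.cos(a),np.sin(a)]); ey=np.array([-np.sin(az),np.cos(az),0]); ez=np.cross(ex,ey)
q=W-B[1]; s_,t_,n_=q@ex,q@ey,q@ez+10
m=(d>0)&(abs(s_)<70)&(abs(t_)<40)&(n_>25)&(n_<36)
r=cv2.minAreaRect(np.c_[s_[m],t_[m]].astype(np.float32)); print(m.sum(),r,np.median(n_[m]),np.percentile(s_[m],[1,99]),np.percentile(t_[m],[1,99]),ex.round(3),ey.round(3))
```

```text
[ 562.86513887 -178.6353673   139.09647285] [-0.34  0.34  1.64 -0.07  0.96 -1.28] 84.91518988776143
rot err [ 0.2  -0.13  0.02] to B [ 16.3 -13.7 -85.3]
6720 ((-1.851165771484375, 0.5559043884277344), (99.47886657714844, 50.02615737915039), 0.09837489575147629) 30.653574543503044 [-50.05329836  46.48629698] [-23.68775704  24.65205259] [ 0.736 -0.502  0.454] [0.564 0.826 0.   ]
```

>>> jog_arm(plan=[0.0055, -0.005, -0.0275, 0, 0, 0, 0.009, -0.0075, -0.048, 0, 0, 0, 0.012, -0.01, -0.066, 0, 0, 0, 0.014, -0.011, -0.078, 0, 0, 0, 0.0156, -0.0122, -0.086, 0, 0, 0, 0.0156, -0.0122, -0.086, 0, 0, 0, 0.0156, -0.0122, -0.086, 0, 0, 0])

```text
clock: 21.15
eef_pos: [578.6, -191.2, 53.9]
eef_rot: [-3.137, 0.211, 2.544]
wrist_force: [-0.1, 0.6, 0.1]
finger_gap: 84.7
finger_force: 0.0
```

>>> jog_arm(plan=[0, 0, 0, 0, 0, 0, 0, 0, 0, 0, 0, 0, 0, 0, 0, 0, 0, 0, 0, 0, 0, 0, 0, 0, 0, 0, 0, 0, 0, 0, 0, 0, 0, 0, 0, 0, 0, 0, 0, 0, 0, 0, 0, 0, 0, 0, 0, 0], claw=0.03, force=50)

```text
clock: 21.95
eef_pos: [578.3, -191.2, 53.4]
eef_rot: [-3.137, 0.21, 2.544]
wrist_force: [-1.3, 0.8, 3.3]
finger_gap: 49.6
finger_force: 50.0
```

Run:
```python
from plan import *
s=manip.read_state(); print(s["eef_pos"],s["eef_rot"],s["joints"].round(2),s["wrist_force"].round(1),s["finger_gap"],s["finger_force"])
cur=R.from_euler('xyz',s["eef_rot"]); print("place rot",rel(cur,P),P2-s["eef_pos"])
```

```text
[ 578.33456252 -191.17421719   53.37467813] [-3.1372137   0.2100627   2.54368825] [-0.36  0.49  1.65 -0.08  0.8  -1.28] [-1.3  0.8  3.3] 49.584965379050125 50.00187814235687
place rot [ 26.83  10.21 -67.41] [  5.26543748 371.17421719 -37.37467813]
```

>>> jog_arm(plan=[-0.004, 0.003, 0.02, 0, 0, 0, -0.008, 0.005, 0.05, 0, 0, 0, -0.017, 0.274, 0.09, 26.8, 10.2, -67.4, -0.017, 0.274, 0.09, 26.8, 10.2, -67.4, -0.017, 0.274, 0.09, 26.8, 10.2, -67.4, -0.017, 0.274, 0.09, 26.8, 10.2, -67.4, -0.017, 0.274, 0.09, 26.8, 10.2, -67.4, -0.017, 0.274, 0.09, 26.8, 10.2, -67.4, -0.017, 0.274, 0.09, 26.8, 10.2, -67.4, -0.017, 0.274, 0.09, 26.8, 10.2, -67.4, -0.017, 0.274, 0.09, 26.8, 10.2, -67.4, -0.017, 0.274, 0.09, 26.8, 10.2, -67.4, -0.017, 0.274, 0.09, 26.8, 10.2, -67.4, -0.017, 0.274, 0.09, 26.8, 10.2, -67.4, -0.017, 0.274, 0.09, 26.8, 10.2, -67.4, -0.017, 0.274, 0.09, 26.8, 10.2, -67.4])

```text
clock: 23.55
eef_pos: [561.3, 83.0, 143.3]
eef_rot: [3.141, -0.261, 1.345]
wrist_force: [0.8, -0.6, -1.9]
finger_gap: 49.3
finger_force: 50.0
```

Run:
```python
from plan import *
s=manip.read_state(); print(s["eef_pos"],s["joints"].round(2),s["wrist_force"].round(1),s["finger_gap"])
cur=R.from_euler('xyz',s["eef_rot"]); print("err",rel(cur,P),"to P2",(P2-s["eef_pos"]).round(1))
im,d,W,o,ray=wrist(); H,S,V=hsv(im)
T=(W-s["eef_pos"]); m=(d>0)&(np.linalg.norm(T,axis=-1)<75)&(S<40)&(V>140)
Pt=T[m]; n=np.linalg.svd(Pt-Pt.mean(0),full_matrices=False)[2][2]; n*=np.sign(n[2]); print("label",m.sum(),Pt.mean(0).round(1),n.round(3))
u=np.array([.225,.974]);w=np.array([-.974,.225]); m=(d>0)&((H<6)|(H>174))&(S>140)&(np.linalg.norm(T,axis=-1)<75)
print("red x",np.median(T[m][:,:2]@u).round(1),"y",np.median(T[m][:,:2]@w).round(1))
```

```text
[561.29730706  83.02393076 143.26610882] [-0.04  0.36  1.62  0.28  1.13  0.07] [ 0.8 -0.6 -1.9] 49.31263089501783
err [ 0.03  0.   -0.06] to P2 [  22.3   97.  -127.3]
label 7217 [-1.9 -2.6 19.9] [-0.005  0.001  1.   ]
red x 43.0 y 1.7
```

>>> jog_arm(plan=[0.011, 0.048, -0.015, 0, 0, 0, 0.022, 0.095, -0.03, 0, 0, 0, 0.0223, 0.097, -0.04, 0, 0, 0, 0.0223, 0.097, -0.065, 0, 0, 0, 0.0223, 0.097, -0.085, 0, 0, 0, 0.0223, 0.097, -0.1, 0, 0, 0, 0.0223, 0.097, -0.108, 0, 0, 0, 0.0223, 0.097, -0.114, 0, 0, 0, 0.0223, 0.097, -0.119, 0, 0, 0, 0.0223, 0.097, -0.123, 0, 0, 0, 0.0223, 0.097, -0.126, 0, 0, 0, 0.0223, 0.097, -0.1272, 0, 0, 0, 0.0223, 0.097, -0.1272, 0, 0, 0, 0.0223, 0.097, -0.1272, 0, 0, 0])

```text
clock: 25.0
eef_pos: [583.7, 179.9, 16.3]
eef_rot: [3.141, -0.262, 1.344]
wrist_force: [0.5, -0.1, -0.7]
finger_gap: 49.8
finger_force: 50.0
```

>>> jog_arm(plan=[0, 0, 0, 0, 0, 0, 0, 0, 0, 0, 0, 0, 0, 0, 0, 0, 0, 0, 0, 0, 0, 0, 0, 0, 0, 0, 0, 0, 0, 0, -0.0015, -0.007, 0.03, 0, 0, 0, -0.004, -0.018, 0.07, 0, 0, 0, -0.007, -0.03, 0.12, 0, 0, 0, -0.012, -0.07, 0.15, 0, 0, 0, -0.02, -0.1, 0.18, 0, 0, 0, -0.02, -0.1, 0.18, 0, 0, 0, -0.02, -0.1, 0.18, 0, 0, 0], claw=0.076)

```text
clock: 26.2
eef_pos: [563.7, 79.5, 196.4]
eef_rot: [3.141, -0.262, 1.343]
wrist_force: [-0.5, 0.8, -0.5]
finger_gap: 76.1
finger_force: 0.0
```

Run:
```python
from chk import *
s=manip.read_state(); print(s["clock"],s["eef_pos"],s["finger_gap"])
im,d,W,o,ray=wrist(); print("A",chk(W,im,d,50)); print("B",chk(W,im,d,-50))
H,S,V=hsv(im); m=(H>20)&(H<34)&(S>130)&(V>90)&(W[...,2]<40)&(abs(W[...,1])<100); print("pry",np.median(W[m],0) if m.any() else None)
for n in("scene","side"):
    a,d2,W2=cloud(n); print(n,chk(W2,a,d2,50),chk(W2,a,d2,-50))
    if n=="scene": sc=a
cv2.imwrite("pics/end.png",np.hstack([cv2.resize(sc[80:320,160:480],(400,300)),im[0:300,120:520]])[:,:,::-1])
```

```text
26.2 [563.73113892  79.45959794 196.3571425 ] 76.09312592057228
A (np.int64(3268), array([-5.7, 50.7]), array([99.5, 51.2]), 0.3, 'z', np.float64(35.1), 'tilt', array([0.007, 0.021]), 'red x', np.float64(36.7))
B (np.int64(3448), array([ -7.7, -49.3]), array([100.,  50.]), 0.5, 'z', np.float64(35.1), 'tilt', array([ 0.005, -0.002]), 'red x', np.float64(34.6))
pry [542.22153081 -24.61394255  21.13972597]
scene (np.int64(353), array([ 4.6, 48.5]), array([119.1,  53.2]), 1.3, 'z', np.float64(34.6), 'tilt', array([0.001, 0.06 ]), 'red x', np.float64(36.3)) (np.int64(391), array([-10.4, -51.8]), array([ 53.4, 104.5]), 89.2, 'z', np.float64(34.7), 'tilt', array([0.002, 0.049]), 'red x', np.float64(33.1))
side (np.int64(364), array([-0.1, 50.9]), array([126.8,  57.9]), 1.2, 'z', np.float64(35.9), 'tilt', array([-0.004, -0.011]), 'red x', np.float64(37.4)) (np.int64(338), array([  0.2, -49.6]), array([ 52.2, 127.8]), 88.6, 'z', np.float64(36.0), 'tilt', array([-0.006, -0.024]), 'red x', np.float64(34.3))
```

View pics/end.png

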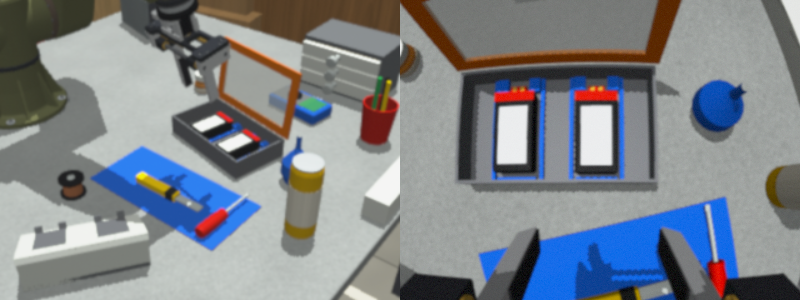

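The final view shows both packs seated with their tabs at the hinge side, (517,90) and (597,90). The lid is open, the pry tool is on the mat, and the bystanders are in place. I'll hand it in.

```bash
python3 -c "
from cell import manip
print(manip.sign_off())"
```

```text
the job is handed in; nothing more can be done
None
```

I handed the job in at about 26 s of the 69 s allowed, with no verdict returned: the pry tool levered the lid to about 1.7 rad and is back on the mat, and both packs measured flat in their pockets with tabs at the hinge side and the bystanders looked in place.

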